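Nest the three steel parts cups on the welding bench

TASK

Tidy the three plain steel parts cups on the laser-welding bench into one nest: stand the medium cup inside the wide dish, then stand the tall slim cup inside the medium one. Lower each in gently, without dropping it, until it stands upright on the floor of the one around it, and leave the dish standing about where it is. The collar, the stepped shaft and the other things on the bench are not part of the set.

Things in the scene. Friction and masses are not known exactly. Their poses are not given: they have to be found in the camera images.
- dish: Wide shallow open steel dish, the largest of the set: round, outside 104 mm across the rim, 92 mm across the foot, 40 mm tall, wall 3 mm, floor 4 mm thick (inside 86 mm wide at the floor). 0.45 kg, loose. Origin: centre of its underside, z up. Stands on a 10 mm thick dark steel plate (origin 10 mm above the table). It, both cups and four bystanders swap places on the plate.
- medium_cup: Medium open steel cup: round, tapered, outside 66 mm across the rim, 58 mm at the foot, 72 mm tall, wall 3 mm, floor 4 mm thick (inside 60 mm wide at the rim, 52 mm at the floor). 0.2 kg. Grip across the outside near the rim; in the dish it stands 36 mm proud of the dish's rim. Origin: centre of its underside, z up. Starts upright on the plate. The low thick collar, open at both ends, is not it.
- slim_cup: Tall slim open steel cup, narrowest of the set: round, tapered, outside 40 mm across the rim, 32 mm at the foot, 105 mm tall, wall 3 mm, floor 4 mm thick. 0.13 kg. Grip across the outside near the rim; in the medium cup it stands 37 mm proud of that cup's rim. Origin: centre of its underside, z up. Starts upright on the plate. The solid stepped shaft, 78 mm tall, is not it.
There are look-alikes about, which are no part of the job. Leave any black or green look-alike of the slim_cup alone.

How it is judged (in metres and radians):
On the way, in this order (a step that is already met when the one before it is completed fails the run):
1. the medium cup stands in the wide dish (horizontal distance between medium_cup and dish below 0.02 m and z of medium_cup in the frame of dish between -0.005 and 0.01 m and angle between medium_cup's own z axis and vertical below 0.17 rad), for 0.2 s.
2. the tall slim cup stands in the medium cup, which stands in the dish (all of step 1 and horizontal distance between slim_cup and medium_cup below 0.02 m and z of slim_cup in the frame of medium_cup between -0.005 and 0.01 m and angle between slim_cup's own z axis and vertical below 0.17 rad), for 0.2 s.
At the end, for the whole second after the job is handed in: The medium cup stands in the dish and the slim cup in the medium one: each centre within 20 mm sideways of the vessel around it, underside less than 10 mm above that one's, upright within 10 degrees; the dish level on the plate within 50 mm of its start; all at rest (under 30 mm/s) (all of step 2 and angle between dish's own z axis and vertical below 0.1 rad and height (world z) of dish below 0.02 m and distance of dish from where it was at the start of the episode below 0.05 m and linear speed of each of dish, medium_cup, slim_cup below 0.03 m/s); the robot touches nothing.
It fails at once if the medium cup is dropped into the dish (reaches its floor faster than 0.6 m/s) (horizontal distance between medium_cup and dish below 0.03 m and z of medium_cup in the frame of dish below 0.02 m and linear speed of medium_cup above 0.6 m/s).
It fails at once if the slim cup is dropped into the medium cup (reaches its floor faster than 0.6 m/s) (horizontal distance between slim_cup and medium_cup below 0.03 m and z of slim_cup in the frame of medium_cup below 0.02 m and linear speed of slim_cup above 0.6 m/s).
It also fails if it takes over 67 s, if anything falls off the work surface, if the arm or the gripper's body presses on something with over 40 N, if the wrist force passes 120 N, or if a joint passes its speed limit or range.

ROBOT

A 6-joint arm with a two-finger parallel gripper is mounted at the origin on the work surface. World frame = base frame: x ahead of the robot, y to its left, z up, the work surface at z = 0. Lengths are in mm, angles in rad, forces in N, time in s.
With the tool pointing down it reaches from about 350 to 975 mm from the base axis. Payload 4.9 kg.
Tool frame: the origin (TCP) lies midway between the tips of the shut fingers; the grasp point (between the pads) lies 19 mm behind it; z points along the fingers, y is the line along which they close (so a half turn about z gives the same grasp; the last joint's range is limited). The gripper opens to 85 mm and grips with 20 to 120 N. Pads are 22 mm wide; open, the fingers measure 114 mm over their backs; the gripper's body (76 mm by 85 mm) begins 54 mm behind the grasp point. The pads swing forward as they close: fully open they stand 13 mm farther back than shut.
Start: joints at [1.181, 0.053, 1.613, -0, 1.476, -0.119], TCP at [167.179, 602.206, 231.304] pointing down, gripper open.
Joint ranges: [-3.01, 3.01], [-1.01, 2.22], [0.06, 2.58], [-1.02, 4.17], [0.09, 2.62], [-3.14, 3.14]. Speed limits (rad/s): [2.57, 2.57, 3.14, 3.14, 3.14, 3.14].

INTERFACE

Orientations are given as a 3x3 rotation matrix whose columns are the frame's x, y, z axes.
In Python, from bench import * gives the robot as it stands.
- The arm moves only by the shell command python3 -m pendant 'ROWS' [FORCE]. ROWS is JSON, a list that holds one entry, the list of rows, each a list of 5 numbers: the shift along the tool's x, y, z in units of 0.02 m (1.0 is 0.02 m), then the turn about the tool's z in units of 6 degrees (1.0 is 6 degrees), then the opening, from -1 (shut) to 1 (fully open). In form: [[[dx, dy, dz, roll, fingers], ...]]. A call has exactly 10 rows; each row shifts and turns the commanded pose from where the row before left it, along the tool's axes as they then stand; what a row does not reach is not made up. A row lasts 1/8 s, in which the tool goes at most 62.5 mm and 10.7 degrees, less where a joint would pass 70% of its speed; a pose out of reach is approached as far as the arm can. A call with a number of a shift or a turn outside -1 to 1 is refused whole. A call with a gripper value outside its range is refused whole. The fingers move at their own pace and stop on an object; FORCE is the grip in N (left out, the last holds). Time passes only in rows, so rows that do not move let the fingers close, or fill a call up. It gives the time, the measured TCP pose, the force, the opening and the grip force at its end, in the units of the state.
- read_state(): the state, without advancing time (a new reading comes with each control period).
- snapshot(name): name is "scene" or "top"; returns (picture, depth): 384x512x3 uint8, red, green, blue; 384x512 float32, mm along the optical axis (not along the pixel's ray), 0 where there is no reading.
- camera_params(name): a dict with "intrinsics" (3x3 intrinsics, pixels), "position" and "rotation" of the camera in the world. Camera axes: x right, y up, looking along -z (the intrinsics and any distortion apply to the point x, -y, -z); pixel columns grow to the right and rows downward; lengths in mm; the calibration is good to about 2 mm. A picture is of the moment at which its call begins. camera_params takes no time and is no camera call.
- job_done(): hands the job in; it is judged then, once.
The state is a dict: "time": time; "joint_positions": joint angles; "qvel": joint speeds; "tau": joint torques, N m; "tool_pos": TCP position; "orientation": TCP orientation; "ft_force": force on the tool from outside, world axes, zero at the start; "torque": the same for the moment, N m; "gripper_width": finger opening in mm; "grasp_force": force on a finger pad.
Only numpy, scipy, OpenCV 4.12 (cv2) and the standard library are available. Lean on these libraries where they do the work, as an engineer would, in place of code of your own. Each camera call takes 0.05 s, during which the arm holds its last target. There are 200 camera calls.

## Working session

There is one attempt and no reset: what is moved stays moved. The work goes in short steps, Python scripts to look and compute and a shell command to move; the robot and the scene stay as the last step left them, time stands still between calls to the robot, and variables do not carry over. Pictures are saved under pics/ and viewed, at most 10 in all, crops included, and the job is handed in when it is done.

```bash
mkdir -p pics
python3 - <<'E'
from bench import *
import cv2,numpy as np
for n in("top","scene"):
    p,d=snapshot(n); cv2.imwrite(f"pics/{n}0.png",p[:,:,::-1]); np.savez(f"pics/{n}0.npz",p=p,d=d)
    c=camera_params(n); print(n,{k:np.round(v,3).tolist() if not isinstance(v,str) else v for k,v in c.items()})
s=read_state(); print({k:np.round(v,3).tolist() for k,v in s.items()})
E
```

```text
top {'intrinsics': [[385.51, 0.0, 258.708], [0.0, 385.51, 194.002], [0.0, 0.0, 1.0]], 'position': [350.691, -9.929, 1291.53], 'rotation': [[-0.008, 0.988, -0.156], [-1.0, -0.006, 0.018], [0.017, 0.156, 0.988]]}
scene {'intrinsics': [[440.665, 0.0, 256.906], [0.0, 440.665, 205.231], [0.0, 0.0, 1.0]], 'position': [1330.711, 301.062, 1106.472], 'rotation': [[-0.363, -0.718, 0.594], [0.932, -0.287, 0.224], [0.01, 0.635, 0.773]]}
{'time': 0.1, 'joint_positions': [1.181, 0.053, 1.614, -0.0, 1.476, -0.119], 'qvel': [0.002, 0.0, -0.003, 0.003, -0.002, 0.001], 'tau': [0.0, -39.491, -37.136, -0.0, 0.004, 0.0], 'tool_pos': [166.98, 601.696, 230.181], 'orientation': [[-0.964, 0.268, -0.001], [0.268, 0.964, -0.002], [0.0, -0.002, -1.0]], 'ft_force': [0.288, -0.276, 0.242], 'torque': [-0.029, -0.012, -0.012], 'grasp_force': 0.0, 'gripper_width': 85.568}
```

View pics/top0.png

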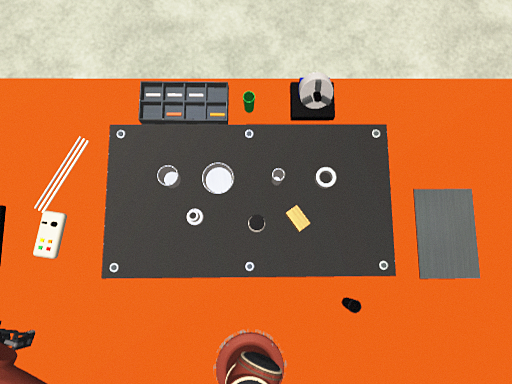

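View pics/scene0.png

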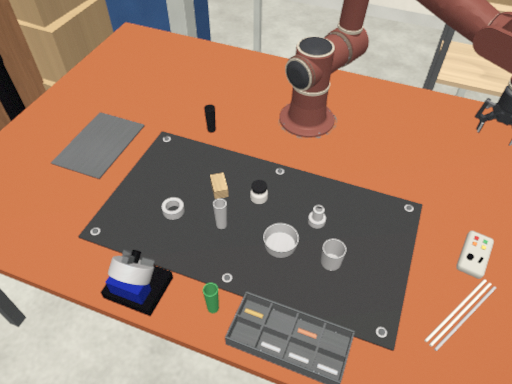

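The top picture shows the medium cup at about (168,175), the dish at (218,178), the slim cup at (278,175), the collar at (326,177) and the stepped shaft at (195,216). In the scene picture the medium cup is at (333,255), the dish at (281,240) and the slim cup at (220,213).

```bash
cat > h.py <<'E'
from bench import *
import cv2,numpy as np
from scipy.optimize import least_squares
def cloud(n,pd=None):
    p,d=pd or snapshot(n); c=camera_params(n); K=np.array(c["intrinsics"])
    v,u=np.mgrid[:384,:512]; d=d.astype(float)
    P=np.stack([(u-K[0,2])/K[0,0]*d,-(v-K[1,2])/K[1,1]*d,-d],-1)
    W=P@np.array(c["rotation"]).T+np.array(c["position"]); W[d==0]=np.nan
    return W
def rim(W,c,h,R,tol=6,show=True):
    """circle fit (known outer radius R, wall 3) to the points near rim height h around c"""
    c=np.array(c,float)
    for _ in range(3):
        r=np.hypot(W[...,0]-c[0],W[...,1]-c[1])
        q=W[(r<R+(12 if _==0 else 8))&(r>R-15)&(abs(W[...,2]-h)<tol)]
        if len(q)<5: return None,len(q)
        f=least_squares(lambda x:np.hypot(*(q[:,:2]-x).T)-(R-1.5),c,loss="soft_l1",f_scale=1.5); c=f.x
    return np.r_[c,np.median(q[:,2])].round(1),len(q),np.abs(f.fun).mean().round(2)
E
python3 - <<'E'
from h import *
Ws={}
for n in("top","scene"):
    z=np.load(f"pics/{n}0.npz"); Ws[n]=cloud(n,(z["p"],z["d"]))
W=Ws["top"]
for nm,(u,v),h,R in(("med",(168,175),82,33),("dish",(218,178),50,52),("slim",(278,175),115,20)):
    w=W[v-14:v+15,u-14:u+15].reshape(-1,3)
    q=w[w[:,2]>h-8]; c=q[:,:2].mean(0); print(nm,"init",c.round(1),"zmax",np.nanmax(w[:,2]).round(1),len(q))
    for n in Ws: print("  ",n,rim(Ws[n],c,h,R))
for nm,(u,v) in dict(collar=(326,177),shaft=(195,216),jar=(257,223),block=(298,218),green=(249,102)).items():
    w=W[v-12:v+13,u-12:u+13].reshape(-1,3); q=w[w[:,2]>20]; print(nm,q.mean(0).round(0),q[:,2].max().round())
print("plate",W[240:260,150:350,2].mean())
E
```

```text
med init [605.  261.7] zmax 87.2 81
   top (array([603. , 259.7,  81.1]), 73, np.float64(0.93))
   scene (array([608.6, 260. ,  80.1]), 97, np.float64(1.27))
dish init [609.9  98.4] zmax 53.3 89
   top (array([599.6, 102.4,  48.9]), 111, np.float64(1.14))
   scene (array([605.6, 102.8,  47.7]), 147, np.float64(1.36))
slim init [597.6 -93.4] zmax 117.9 48
   top (array([597.3, -91.5, 113.6]), 45, np.float64(0.94))
   scene (array([603.1, -91.5, 112.9]), 43, np.float64(1.22))
collar [ 603. -254.   37.] 45.0
shaft [472. 175.  45.] 88.0
jar [449. -23.  66.] 78.0
block [ 466. -157.   48.] 56.0
green [857.  -0.  73.] 108.0
plate nan
```

Each rim fits its given size and height: medium (606,260), dish (602.5,102.5), slim (600,-91.5). I'll square the tool with the world axes and travel to the medium cup.

```bash
python3 -m pendant '[[[0,0,0,-0.65,1],[0,0,0,-0.65,1],[0,0,0,-0.65,1],[0,0,0,-0.64,1],[-1,-0.78,0,0,1],[-1,-0.78,0,0,1],[-1,-0.78,0,0,1],[-1,-0.78,0,0,1],[-1,-0.78,0,0,1],[-1,-0.78,0,0,1]]]' 40
python3 -m pendant '[[[-1,-0.78,0,0,1],[-1,-0.78,0,0,1],[-1,-0.78,0,0,1],[-1,-0.78,0,0,1],[-1,-0.78,0,0,1],[-1,-0.78,0,0,1],[-1,-0.78,0,0,1],[-1,-0.78,0,0,1],[-1,-0.78,0,0,1],[-1,-0.78,0,0,1]]]'
```

```text
time: 1.35
tool_pos: [287.6, 507.8, 230.6]
orientation: [[-1.0, -0.001, -0.001], [-0.001, 1.0, -0.001], [0.001, -0.001, -1.0]]
ft_force: [0.6, -0.1, -0.0]
gripper_width: 85.4
grasp_force: 0.0
time: 2.6
tool_pos: [487.6, 352.0, 230.6]
orientation: [[-1.0, -0.0, -0.001], [-0.0, 1.0, -0.0], [0.001, -0.0, -1.0]]
ft_force: [1.0, 0.6, 0.1]
gripper_width: 85.5
grasp_force: 0.0
```

```bash
python3 -m pendant '[[[-0.99,-0.77,0,0,1],[-0.99,-0.77,0,0,1],[-0.99,-0.77,0,0,1],[-0.99,-0.77,0,0,1],[-0.99,-0.77,0,0,1],[-0.97,-0.75,0,0,1],[0,0,1,0,1],[0,0,1,0,1],[0,0,1,0,1],[0,0,1,0,1]]]'
python3 - <<'E'
from h import *
for n,(u,v) in(("scene",(333,245)),("top",(168,175))):
    W=cloud(n); print(n,rim(W,(606,260),82,33))
    p,_=snapshot(n); cv2.imwrite(f"pics/{n}1.png",cv2.resize(p[v-60:v+60,u-80:u+80,::-1],None,fx=4,fy=4))
E
```

```text
time: 3.85
tool_pos: [604.7, 261.2, 149.1]
orientation: [[-1.0, -0.001, -0.002], [-0.001, 1.0, -0.0], [0.002, -0.0, -1.0]]
ft_force: [-0.4, -0.1, -0.0]
gripper_width: 85.5
grasp_force: 0.0
scene (array([608.3, 259.8,  79.4]), 105, np.float64(1.23))
top (array([603.4, 259.6,  81.7]), 16, np.float64(0.62))
```

View pics/scene1.png

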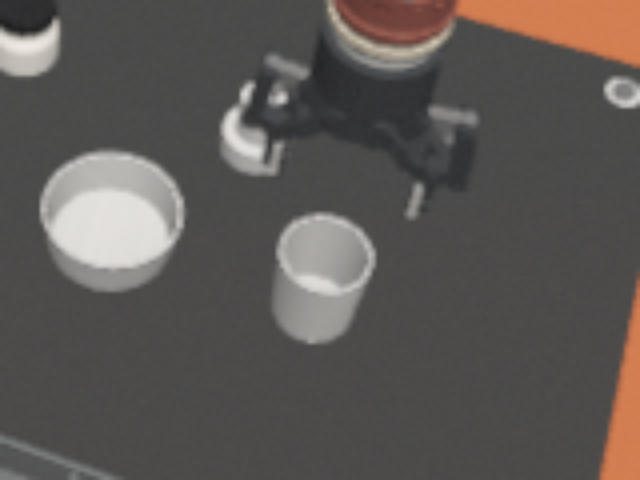

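The crop shows the open fingers at (270,155) and (415,200) above the medium cup's rim at (325,245), straddling it. Next I descend and grip.

```bash
python3 -m pendant '[[[-0.05,-0.07,1,0,1],[0,0,1,0,1],[0,0,1,0,1],[0,0,1,0,1],[0,0,0.7,0,1],[0,0,0.65,0,1],[0,0,0,0,1],[0,0,0,0,-1],[0,0,0,0,-1],[0,0,0,0,-1]]]' 40
python3 -m pendant '[[[0,0,0,0,-1],[0,0,0,0,-1],[0,0,0,0,-1],[0,0,0,0,-1],[0,0,-0.2,0,-1],[0,0,-0.4,0,-1],[0,0,-0.4,0,-1],[0,0,0,0,-1],[0,0,0,0,-1],[0,0,0,0,-1]]]'
```

```text
time: 5.3
tool_pos: [607.8, 259.8, 45.8]
orientation: [[-1.0, -0.001, 0.003], [-0.001, 1.0, 0.001], [-0.003, 0.001, -1.0]]
ft_force: [1.6, 0.8, 2.1]
gripper_width: 63.4
grasp_force: 44.6
time: 6.55
tool_pos: [606.4, 259.3, 63.9]
orientation: [[-1.0, -0.0, -0.001], [-0.0, 1.0, -0.0], [0.001, -0.0, -1.0]]
ft_force: [-0.4, -0.1, -3.2]
gripper_width: 63.7
grasp_force: 44.5
```

```bash
python3 -m pendant '[[[0,0,-1,0,-1],[0,0,-1,0,-1],[0.04,-0.5,0,0,-1],[0.04,-1,0,0,-1],[0.02,-1,0,0,-1],[0.02,-1,0,0,-1],[0.02,-1,0,0,-1],[0.02,-1,0,0,-1],[0.02,-1,0,0,-1],[0,-0.85,0,0,-1]]]'
python3 -m pendant '[[[0,-0.5,0,0,-1],[0,0,0,0,-1],[0,0,0,0,-1],[0,0,0,0,-1],[0,0,0,0,-1],[0,0,0,0,-1],[0,0,0,0,-1],[0,0,0,0,-1],[0,0,0,0,-1],[0,0,0,0,-1]]]'
python3 - <<'E'
from h import *
for n,(u,v) in(("scene",(281,225)),("top",(218,178))):
    pd=snapshot(n); W=cloud(n,pd); print(n,"dish",rim(W,(602,102),50,52,5),"cup",rim(W,(602,102),142,33))
    cv2.imwrite(f"pics/{n}2.png",cv2.resize(pd[0][v-60:v+60,u-80:u+80,::-1],None,fx=4,fy=4))
E
```

```text
time: 7.8
tool_pos: [603.2, 111.0, 104.3]
orientation: [[-1.0, -0.0, 0.0], [-0.0, 1.0, -0.0], [-0.0, -0.0, -1.0]]
ft_force: [0.1, 0.4, -2.9]
gripper_width: 63.4
grasp_force: 44.9
time: 9.05
tool_pos: [603.2, 102.4, 104.3]
orientation: [[-1.0, -0.0, -0.0], [-0.0, 1.0, -0.0], [0.0, -0.0, -1.0]]
ft_force: [1.1, 0.2, -2.9]
gripper_width: 63.4
grasp_force: 44.9
scene dish (array([605.3, 102.6,  48. ]), 85, np.float64(1.15)) cup (array([604.6, 102.4, 139.1]), 62, np.float64(2.35))
top dish (array([600.1, 102.9,  50.8]), 15, np.float64(1.1)) cup (array([599.6, 103.4, 141.2]), 12, np.float64(1.65))
```

View pics/scene2.png

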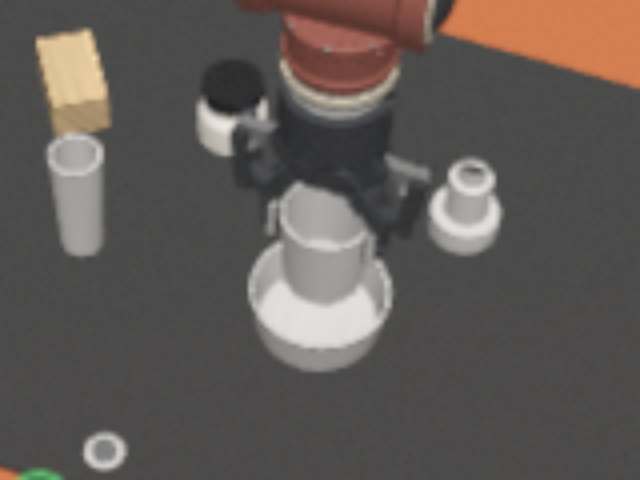

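The crop shows the cup upright at (325,250), centred over the dish at (320,300), and both camera fits agree within 1 mm. Lower it, then creep.

```bash
python3 -m pendant '[[[0,0,0.5,0,-1],[0,0,0.5,0,-1],[0,0,0.5,0,-1],[0,0,0.4,0,-1],[0,0,0.25,0,-1],[0,0,0.15,0,-1],[0,0,0.1,0,-1],[0,0,0.1,0,-1],[0,0,0,0,-1],[0,0,0,0,-1]]]'
python3 -m pendant '[[[0,0,0.05,0,-1],[0,0,0.05,0,-1],[0,0,0.05,0,-1],[0,0,0,0,-1],[0,0,0,0,-1],[0,0,0,0,-1],[0,0,0,0,-1],[0,0,0,0,-1],[0,0,0,0,-1],[0,0,0,0,-1]]]'
```

```text
time: 10.4
tool_pos: [603.3, 102.4, 54.5]
orientation: [[-1.0, -0.001, 0.0], [-0.001, 1.0, -0.0], [-0.0, -0.0, -1.0]]
ft_force: [0.4, 0.1, -2.8]
gripper_width: 63.7
grasp_force: 44.9
time: 11.65
tool_pos: [603.2, 102.4, 51.3]
orientation: [[-1.0, -0.0, -0.0], [-0.0, 1.0, 0.0], [0.0, 0.0, -1.0]]
ft_force: [0.4, -0.9, -3.3]
gripper_width: 63.7
grasp_force: 44.9
```

```bash
python3 -m pendant '[[[0,0,0.05,0,-1],[0,0,0,0,-1],[0,0,0.05,0,-1],[0,0,0,0,-1],[0,0,0.05,0,-1],[0,0,0,0,-1],[0,0,0,0,-1],[0,0,0,0,-1],[0,0,0,0,-1],[0,0,0,0,-1]]]'
```

```text
time: 12.9
tool_pos: [603.8, 102.5, 49.8]
orientation: [[-1.0, -0.001, 0.001], [-0.001, 1.0, 0.0], [-0.001, 0.0, -1.0]]
ft_force: [-3.5, 0.2, 5.3]
gripper_width: 63.6
grasp_force: 45.5
```

It is in contact with the floor. Release and rise.

```bash
python3 -m pendant '[[[0,0,0,0,0.7],[0,0,0,0,0.8],[0,0,0,0,0.9],[0,0,0,0,1],[0,0,0,0,1],[0,0,-0.5,0,1],[0,0,-1,0,1],[0,0,-1,0,1],[0,0,-1,0,1],[0,0,-1,0,1]]]'
python3 -m pendant '[[[0,0,-1,0,1],[0,-1,-1,0,1],[0,-1,-0.5,0,1],[0,-1,0,0,1],[0.02,-1,0,0,1],[0.02,-1,0,0,1],[0.02,-1,0,0,1],[0.02,-1,0,0,1],[0.02,-1,0,0,1],[0.02,-1,0,0,1]]]'
python3 - <<'E'
from h import *
for n in("scene","top"):
    W=cloud(n); print(n,"dish",rim(W,(602,102),50,52,5),"cup",rim(W,(602,102),86,33),"slim",rim(W,(600,-91.5),115,20))
E
```

```text
time: 14.15
tool_pos: [603.5, 102.4, 140.5]
orientation: [[-1.0, -0.0, 0.001], [-0.0, 1.0, 0.0], [-0.001, 0.0, -1.0]]
ft_force: [-0.6, 0.1, -0.1]
gripper_width: 85.3
grasp_force: 0.0
time: 15.4
tool_pos: [600.9, -78.9, 188.3]
orientation: [[-1.0, -0.0, 0.0], [-0.0, 1.0, -0.0], [-0.0, -0.0, -1.0]]
ft_force: [-0.1, 1.1, -0.2]
gripper_width: 85.7
grasp_force: 0.0
scene dish (array([605.1, 102.6,  48. ]), 91, np.float64(1.19)) cup (array([604.9, 103. ,  84. ]), 92, np.float64(1.29)) slim (array([602.8, -91.8, 112.3]), 48, np.float64(1.25))
top dish (array([599.9, 102.7,  48.7]), 106, np.float64(1.15)) cup (array([598.7, 102.6,  84.6]), 67, np.float64(0.9)) slim (array([597. , -91.4, 114.9]), 25, np.float64(0.92))
```

The medium cup is seated: its rim is 36 mm above the dish's and concentric with it. Next is the slim cup.

```bash
python3 -m pendant '[[[0.04,-0.66,0,0,1],[0,0,0.5,0,1],[0,0,1,0,1],[0,0,1,0,1],[0,0,1,0,1],[0,0,0.9,0,1],[0,0,0.5,0,1],[0,0,0.3,0,1],[0,0,0,0,1],[0,0,0,0,1]]]'
python3 -m pendant '[[[0,0,0,0,-1],[0,0,0,0,-1],[0,0,0,0,-1],[0,0,0,0,-1],[0,0,0,0,-1],[0,0,0,0,-1],[0,0,0,0,-1],[0,0,0,0,-1],[0,0,0,0,-1],[0,0,0,0,-1]]]' 40
```

```text
time: 16.75
tool_pos: [600.7, -91.0, 85.2]
orientation: [[-1.0, -0.0, 0.001], [-0.0, 1.0, -0.0], [-0.001, -0.0, -1.0]]
ft_force: [0.6, -0.0, -0.0]
gripper_width: 85.7
grasp_force: 0.0
time: 18.0
tool_pos: [600.4, -90.9, 84.8]
orientation: [[-1.0, -0.0, 0.001], [-0.0, 1.0, -0.0], [-0.001, -0.0, -1.0]]
ft_force: [-0.3, -0.5, 5.2]
gripper_width: 37.9
grasp_force: 40.6
```

```bash
python3 -m pendant '[[[0,0,-0.2,0,-1],[0,0,-0.5,0,-1],[0,0,-0.8,0,-1],[0,0,-1,0,-1],[0,0,-1,0,-1],[0,0,-1,0,-1],[0,0,-0.7,0,-1],[0,0,-0.3,0,-1],[0,0.3,0,0,-1],[0,0.7,0,0,-1]]]'
python3 -m pendant '[[[-0.02,1,0,0,-1],[-0.02,1,0,0,-1],[-0.02,1,0,0,-1],[-0.02,1,0,0,-1],[-0.02,1,0,0,-1],[0,1,0,0,-1],[0,1,0,0,-1],[0,0.8,0,0,-1],[0,0.5,0,0,-1],[0,0.38,0,0,-1]]]'
python3 -m pendant '[[[0,0,0,0,-1],[0,0,0,0,-1],[0,0,0,0,-1],[0,0,0,0,-1],[0,0,0,0,-1],[0,0,0,0,-1],[0,0,0,0,-1],[0,0,0,0,-1],[0,0,0,0,-1],[0,0,0,0,-1]]]'
python3 - <<'E'
from h import *
for n,(u,v) in(("scene",(281,215)),("top",(218,178))):
    pd=snapshot(n); W=cloud(n,pd); print(n,"med",rim(W,(602,102),86,33,5),"slim",rim(W,(602,102),225,20))
    cv2.imwrite(f"pics/{n}3.png",cv2.resize(pd[0][v-60:v+60,u-80:u+80,::-1],None,fx=4,fy=4))
E
```

```text
time: 19.25
tool_pos: [599.5, -70.3, 193.2]
orientation: [[-1.0, 0.0, -0.002], [0.0, 1.0, 0.001], [0.002, 0.001, -1.0]]
ft_force: [0.1, 1.0, -1.2]
gripper_width: 37.9
grasp_force: 40.2
time: 20.5
tool_pos: [602.0, 103.3, 194.3]
orientation: [[-1.0, -0.0, -0.0], [-0.0, 1.0, -0.0], [0.0, -0.0, -1.0]]
ft_force: [-0.2, -0.1, -1.4]
gripper_width: 37.9
grasp_force: 40.2
time: 21.75
tool_pos: [602.0, 102.8, 194.3]
orientation: [[-1.0, -0.0, -0.0], [-0.0, 1.0, 0.0], [0.0, 0.0, -1.0]]
ft_force: [0.5, 0.6, -2.3]
gripper_width: 37.7
grasp_force: 40.2
scene med (array([604.9, 103.1,  83.8]), 62, np.float64(1.21)) slim (array([605.3, 102.1, 222.6]), 76, np.float64(2.39))
top med (array([600.9, 102.7,  85.6]), 9, np.float64(1.0)) slim (array([599.8, 102.9, 225. ]), 14, np.float64(0.93))
```

View pics/scene3.png

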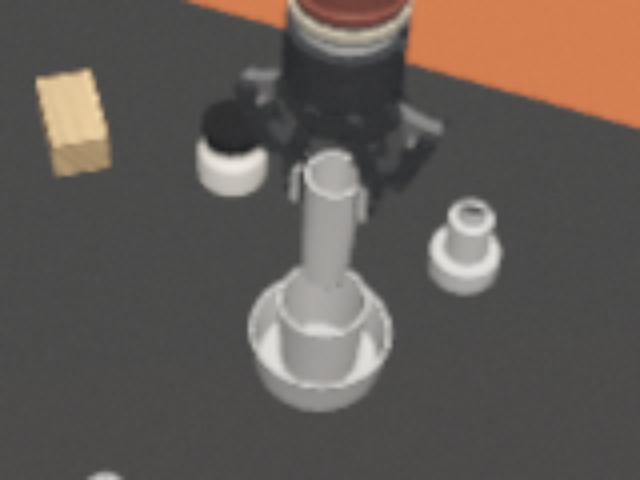

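The crop shows the slim cup upright at (330,220), centred over the medium cup's rim at (322,300), and the fits agree within about 1 mm. I lower to 4 mm above the floor, then creep.

```bash
python3 -m pendant '[[[0,0,0.4,0,-1],[0,0,0.7,0,-1],[0,0,0.7,0,-1],[0,0,0.7,0,-1],[0,0,0.7,0,-1],[0,0,0.6,0,-1],[0,0,0.5,0,-1],[0,0,0.3,0,-1],[0,0,0.2,0,-1],[0,0,0,0,-1]]]'
python3 -m pendant '[[[0,0,0.05,0,-1],[0,0,0.05,0,-1],[0,0,0,0,-1],[0,0,0,0,-1],[0,0,0,0,-1],[0,0,0,0,-1],[0,0,0,0,-1],[0,0,0,0,-1],[0,0,0,0,-1],[0,0,0,0,-1]]]'
```

```text
time: 23.1
tool_pos: [602.0, 102.8, 98.2]
orientation: [[-1.0, -0.0, -0.0], [-0.0, 1.0, -0.0], [0.0, -0.0, -1.0]]
ft_force: [-0.4, -0.1, -1.0]
gripper_width: 37.9
grasp_force: 40.2
time: 24.35
tool_pos: [602.0, 102.8, 96.3]
orientation: [[-1.0, -0.0, 0.0], [-0.0, 1.0, 0.0], [-0.0, 0.0, -1.0]]
ft_force: [0.7, -0.2, -0.7]
gripper_width: 37.6
grasp_force: 40.2
```

```bash
python3 -m pendant '[[[0,0,0.05,0,-1],[0,0,0,0,-1],[0,0,0.05,0,-1],[0,0,0,0,-1],[0,0,0.03,0,-1],[0,0,0,0,-1],[0,0,0,0,-1],[0,0,0,0,-1],[0,0,0,0,-1],[0,0,0,0,-1]]]'
```

```text
time: 25.6
tool_pos: [602.0, 102.8, 93.7]
orientation: [[-1.0, -0.0, 0.0], [-0.0, 1.0, 0.0], [-0.0, 0.0, -1.0]]
ft_force: [0.1, 0.3, -0.6]
gripper_width: 37.9
grasp_force: 40.2
```

```bash
python3 -m pendant '[[[0,0,0.05,0,-1],[0,0,0,0,-1],[0,0,0.03,0,-1],[0,0,0,0,-1],[0,0,0,0,-1],[0,0,0,0,-1],[0,0,0,0,-1],[0,0,0,0,-1],[0,0,0,0,-1],[0,0,0,0,-1]]]'
```

```text
time: 26.85
tool_pos: [602.5, 102.8, 92.8]
orientation: [[-1.0, -0.0, 0.001], [-0.0, 1.0, -0.0], [-0.001, -0.0, -1.0]]
ft_force: [-1.4, -0.7, 4.5]
gripper_width: 37.8
grasp_force: 40.7
```

The slim cup is in contact with the floor. Release gently and rise.

```bash
python3 -m pendant '[[[0,0,0,0,0],[0,0,0,0,0.2],[0,0,0,0,0.5],[0,0,0,0,0.8],[0,0,0,0,1],[0,0,-0.3,0,1],[0,0,-1,0,1],[0,0,-1,0,1],[0,0,-1,0,1],[0,0,-1,0,1]]]'
python3 -m pendant '[[[0,0,-1,0,1],[0,0,-1,0,1],[1,0,0,0,1],[1,0,0,0,1],[1,0,0,0,1],[1,0,0,0,1],[0,0,0,0,1],[0,0,0,0,1],[0,0,0,0,1],[0,0,0,0,1]]]'
python3 - <<'E'
from h import *
for n,(u,v) in(("scene",(281,225)),("top",(218,178))):
    pd=snapshot(n); W=cloud(n,pd); print(n,"dish",rim(W,(602,102),50,52,5),"med",rim(W,(602,102),86,33,5),"slim",rim(W,(602,102),123,20))
    cv2.imwrite(f"pics/{n}4.png",cv2.resize(pd[0][v-60:v+60,u-80:u+80,::-1],None,fx=4,fy=4))
print(read_state()["tool_pos"])
E
```

```text
time: 28.1
tool_pos: [602.3, 102.8, 180.4]
orientation: [[-1.0, -0.0, 0.002], [-0.0, 1.0, 0.0], [-0.002, 0.0, -1.0]]
ft_force: [0.4, 0.5, -0.3]
gripper_width: 85.6
grasp_force: 0.0
time: 29.35
tool_pos: [522.4, 102.7, 218.0]
orientation: [[-1.0, -0.0, -0.0], [-0.0, 1.0, -0.0], [0.0, -0.0, -1.0]]
ft_force: [-0.5, 0.8, -0.9]
gripper_width: 85.3
grasp_force: 0.0
scene dish (array([605.4, 102.8,  48.3]), 92, np.float64(1.16)) med (array([603.4, 103. ,  83.8]), 77, np.float64(3.15)) slim (array([605.4, 102.2, 120.7]), 57, np.float64(0.9))
top dish (array([601.8, 104.2,  48. ]), 15, np.float64(0.86)) med (None, 0) slim (None, 0)
[522.19802876 102.70396427 217.96641533]
```

View pics/scene4.png

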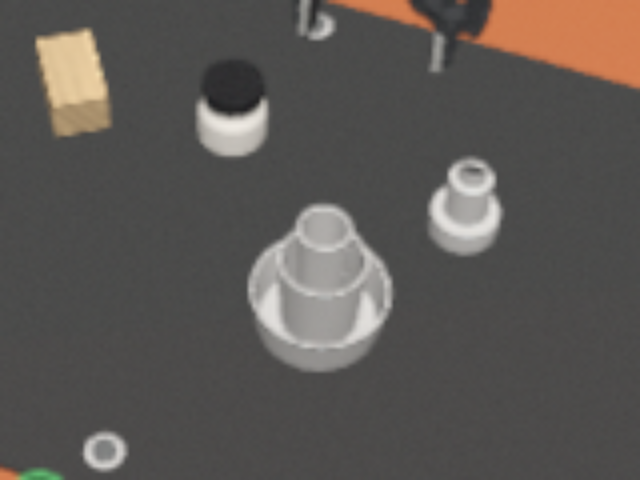

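The crop shows all three nested, concentric and upright around (322,280). The slim cup's rim is 37 mm above the medium cup's, and the gripper is clear.

```bash
python3 -c "
from bench import *
print(job_done())"
```

```text
the job is handed in; nothing more can be done
None
```

The medium cup now stands in the dish and the slim cup in the medium one, both upright and lowered gently; the dish is within about 2 mm of its start and the job is handed in (no verdict came back).

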